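Find the full flask by its weight, put it on the tray and stopper it

ROBOT

A 7-joint arm with a two-finger parallel gripper is mounted at the origin on a cart in front of the work surface, level with it; the furniture and walls round the work are solid. World frame = base frame: x ahead of the robot, y to its left, z up, the work surface at z = 0. Lengths are in m, angles in rad, forces in N, time in s.
With the tool pointing down it reaches from about 0.425 to 0.95 m from the base axis. Payload 16.7 kg.
Tool frame: the origin (TCP) lies midway between the tips of the shut fingers; the grasp point (between the pads) lies 19 mm behind it; z points along the fingers, y is the line along which they close (so a half turn about z gives the same grasp; the last joint's range is limited). The gripper opens to 94 mm and grips with 3 to 60 N. Pads are 16 mm wide; open, the fingers measure 119 mm over their backs; the gripper's body (75 mm by 177 mm) begins 78 mm behind the grasp point.
Start: joints at [-1.462, 0.426, 0.074, 1.606, -0.034, 1.111, -0.067], TCP at [0.173, 0.652, 0.205] pointing down, gripper open.
Joint ranges: [-2.85, 2.85], [-0.5, 2.14], [-1.23, 1.37], [0.21, 2.46], [-1.02, 4.16], [0.16, 2.05], [-2.73, 2.73]. Speed limits (rad/s): [1.89, 1.89, 2.39, 2.39, 3.01, 3.01, 3.01].

INTERFACE

Orientations are given as a rotation vector (axis times angle).
In Python, from station import bot gives the robot as it stands. The module is installed in compiled form; this text tells all that it offers.
- The arm moves only by the shell command python3 -m jog 'ROWS' [OPENING] [FORCE]. ROWS is JSON, a list of rows, each a list of 2 entries, a list of its own where there are three numbers: the shift along the tool's x, y, z in units of 20 mm (1.0 is 20 mm), then the turn, a rotation vector about the tool's x, y, z in units of 10 degrees (1.0 is 10 degrees). In form: [[[dx, dy, dz], [rx, ry, rz]], ...]. A call has exactly 5 rows; each row shifts and turns the commanded pose from where the row before left it, along the tool's axes as they then stand; what a row does not reach is not made up. A row lasts 1/8 s, in which the tool goes at most 62.5 mm and 10.7 degrees, less where a joint would pass 70% of its speed; a pose out of reach is approached as far as the arm can. A call with a number of a shift or a turn outside -1 to 1 is refused whole. A call with a gripper value outside its range is refused whole. OPENING is the opening, from 0 (shut) to 1 (fully open), set as the call begins (- or left out, the last holds). The fingers move at their own pace and stop on an object; FORCE is the grip in N (left out, the last holds). Time passes only in rows, so rows that do not move let the fingers close, or fill a call up. It gives the time, the measured TCP pose, the force, the opening and the grip force at its end, in the units of the state.
- bot.get_obs(): the state, without advancing time (a new reading comes with each control period).
- bot.read_camera(name): name is "scene" or "top" or "wrist"; returns the picture (384x512x3 uint8, red, green, blue); there is no depth.
- bot.camera_model(name): a dict with "K" (3x3 intrinsics, pixels), "extrinsics" (4x4, takes a point from world to camera coordinates). Camera axes: x right, y up, looking along -z (the intrinsics and any distortion apply to the point x, -y, -z); pixel columns grow to the right and rows downward; lengths in m; the calibration is good to about 2 mm. A picture is of the moment at which its call begins: read the wrist's pose just before it. camera_model takes no time and is no camera call; for the wrist camera it gives the pose at the moment of the call.
- bot.job_done(): hands the job in; it is judged then, once.
The state is a dict: "t": time; "joints": joint angles; "qvel": joint speeds; "joint_torque": joint torques, N m; "tool_pos": TCP position; "ee_rot": TCP orientation; "contact_force": force on the tool from outside, world axes, zero at the start; "wrist_torque": the same for the moment, N m; "opening": opening from 0.0 (shut) to 1.0 (fully open); "finger_force": force on a finger pad.
Only numpy, scipy, OpenCV 4.12 (cv2) and the standard library are available. Lean on these libraries where they do the work, as an engineer would, in place of code of your own. Each camera call takes 0.05 s, during which the arm holds its last target. There are 200 camera calls.

TASK

One of the three identical open steel flasks has been filled and the other two are empty, which you can only tell by their weight. Find the full one, stand it upright on the low steel tray and set the stopper fully home in its neck; leave the two empty flasks standing where they stood and do not disturb the other things on the worktop.

Things in the scene. Friction and masses are not known exactly. Their poses are not given: they have to be found in the camera images.
- flask_a: one of three identical round steel flasks, 130 mm tall: body 62 mm diameter up to 65 mm, shoulder narrowing up to 85 mm, straight neck 48 mm outside diameter from 85 to 130 mm; origin at the centre of the underside, z up. Contents hidden: an empty one weighs about 0.28 kg, the full one 0.66 to 0.86 kg, any of the three may be the full one
- flask_b: one of three identical round steel flasks, 130 mm tall: body 62 mm diameter up to 65 mm, shoulder narrowing up to 85 mm, straight neck 48 mm outside diameter from 85 to 130 mm; origin at the centre of the underside, z up. Contents hidden: an empty one weighs about 0.28 kg, the full one 0.66 to 0.86 kg, any of the three may be the full one
- flask_c: one of three identical round steel flasks, 130 mm tall: body 62 mm diameter up to 65 mm, shoulder narrowing up to 85 mm, straight neck 48 mm outside diameter from 85 to 130 mm; origin at the centre of the underside, z up. Contents hidden: an empty one weighs about 0.28 kg, the full one 0.66 to 0.86 kg, any of the three may be the full one
- flask_a_mouth (a point): centre of the mouth of flask_a, level with the rim, 130 mm above its underside; the bore is straight, 40 mm diameter, 46 mm deep, wall 4 mm
- flask_b_mouth (a point): centre of the mouth of flask_b, level with the rim, 130 mm above its underside; the bore is straight, 40 mm diameter, 46 mm deep, wall 4 mm
- flask_c_mouth (a point): centre of the mouth of flask_c, level with the rim, 130 mm above its underside; the bore is straight, 40 mm diameter, 46 mm deep, wall 4 mm
- stopper: black tapered stopper, 77 mm tall, 80 g, standing on its narrow end at the start: plug 29 mm diameter at the bottom widening to 37 mm at 34 mm height, then a flange 46 mm diameter and 5 mm thick that comes to rest on the flask's rim, then a round grip knob 28 mm diameter from 39 to 77 mm; origin at the centre of the narrow end, z up along its axis
- stopper_seat (a point): on the stopper's axis at the underside of its flange, 34 mm above its origin; meets the centre of the flask's mouth when fully home
- tray: fixed square steel tray, 180 x 180 mm outside, rim 17 mm high and 4 to 6 mm thick, floor 4 mm above the worktop; origin at the centre of its underside, x and y along its sides
- ramekin_1: bystander: small white cup, 67 mm diameter, 42 mm tall; origin at its underside
- ramekin_2: bystander: small white cup, 67 mm diameter, 42 mm tall; origin at its underside
- sauce_bottle: bystander: squeeze bottle, 62 mm diameter, 165 mm tall; origin at its underside
- deli_cup: bystander: lidded plastic cup, 72 mm diameter, 70 mm tall; origin at its underside
- shaker: bystander: shaker with grey cap, 44 mm diameter, 90 mm tall; origin at its underside

How it is judged:
At the end, for the whole second after the job is handed in: The full flask stands upright (0.06 rad) on the tray floor, bearing on it with over 5.2 N (more than an empty one can); the stopper is upright in its neck, flange within 5 mm of the mouth's centre; both empty flasks stand upright within 40 mm of their start; all at rest (((contact force between flask_a and tray above 5.2 N and horizontal distance between flask_a and tray below 0.08 m and z of flask_a in the frame of tray between 0.002 and 0.008 m and angle between each of flask_a, flask_b, flask_c's own z axis and vertical below 0.06 rad and linear speed of each of flask_a, stopper, flask_b, flask_c below 0.02 m/s and distance between stopper_seat and flask_a_mouth below 0.005 m and angle between stopper's own z axis and vertical below 0.1 rad and distance of each of flask_b, flask_c from where it was at the start of the episode below 0.04 m) or (contact force between flask_b and tray above 5.2 N and horizontal distance between flask_b and tray below 0.08 m and z of flask_b in the frame of tray between 0.002 and 0.008 m and angle between each of flask_b, flask_a, flask_c's own z axis and vertical below 0.06 rad and linear speed of each of flask_b, stopper, flask_a, flask_c below 0.02 m/s and distance between stopper_seat and flask_b_mouth below 0.005 m and angle between stopper's own z axis and vertical below 0.1 rad and distance of each of flask_a, flask_c from where it was at the start of the episode below 0.04 m) or (contact force between flask_c and tray above 5.2 N and horizontal distance between flask_c and tray below 0.08 m and z of flask_c in the frame of tray between 0.002 and 0.008 m and angle between each of flask_c, flask_a, flask_b's own z axis and vertical below 0.06 rad and linear speed of each of flask_c, stopper, flask_a, flask_b below 0.02 m/s and distance between stopper_seat and flask_c_mouth below 0.005 m and angle between stopper's own z axis and vertical below 0.1 rad and distance of each of flask_a, flask_b from where it was at the start of the episode below 0.04 m))); the robot touches nothing.
It fails at once if a bystander is moved more than 40 mm (distance of any of ramekin_1, ramekin_2, sauce_bottle, deli_cup, shaker from where it was at the start of the episode above 0.04 m).
It also fails if it takes over 72 s, if anything falls off the work surface, if the arm or the gripper's body presses on something with over 40 N, if the wrist force passes 120 N, or if a joint passes its speed limit or range.

## Working session

There is one attempt and no reset: what is moved stays moved. The work goes in short steps, Python scripts to look and compute and a shell command to move; the robot and the scene stay as the last step left them, time stands still between calls to the robot, and variables do not carry over. Pictures are saved under pics/ and viewed, at most 10 in all, crops included, and the job is handed in when it is done.

```bash
mkdir -p pics; python3 - <<'E'
from station import bot
import cv2,numpy as np
o=bot.get_obs();print(o)
ims=[]
for n in("top","scene"):
    im=bot.read_camera(n);cv2.imwrite(f"pics/{n}0.png",im[:,:,::-1]);m=bot.camera_model(n);print(n,m)
    
E
```

```text
{'t': 0.0, 'joints': array([-1.4614773 ,  0.42672336,  0.07386785,  1.60658594, -0.03406752,
        1.11076301, -0.06708801]), 'qvel': array([-0.00198823, -0.00040986,  0.00070975,  0.00153551, -0.00028262,
       -0.00042479, -0.00047685]), 'joint_torque': array([-1.77489596e-04, -9.35791683e+01,  3.66684347e+00, -4.54194009e+01,
       -4.87660978e-02,  2.04554218e-02,  2.02420697e-04]), 'tool_pos': array([0.17270214, 0.65210508, 0.20479118]), 'ee_rot': array([-4.05445189e-01, -3.11528706e+00,  1.91643052e-03]), 'contact_force': array([ 0.71550371, -0.07388349,  0.16057114]), 'wrist_torque': array([ 0.03837282, -0.0038172 , -0.07091268]), 'finger_force': 0.0, 'opening': 1.000009634395406}
top {'K': array([[348.91948048,   0.        , 255.22892587],
       [  0.        , 348.91948048, 189.33511676],
       [  0.        ,   0.        ,   1.        ]]), 'extrinsics': array([[-0.00437874, -0.99995377,  0.00856058,  0.0720443 ],
       [ 0.99836861, -0.00388412,  0.05696514, -0.57902574],
       [-0.05692926,  0.00879605,  0.99833947, -1.07214966],
       [ 0.        ,  0.        ,  0.        ,  1.        ]])}
scene {'K': array([[363.59172815,   0.        , 258.42226477],
       [  0.        , 363.59172815, 189.43083788],
       [  0.        ,   0.        ,   1.        ]]), 'extrinsics': array([[ 0.81324573, -0.58174672,  0.01421719, -0.42172019],
       [ 0.43803852,  0.62806861,  0.64315789, -0.34792011],
       [-0.38308437, -0.51681774,  0.76560159, -1.04177044],
       [ 0.        ,  0.        ,  0.        ,  1.        ]])}
```

View pics/top0.png

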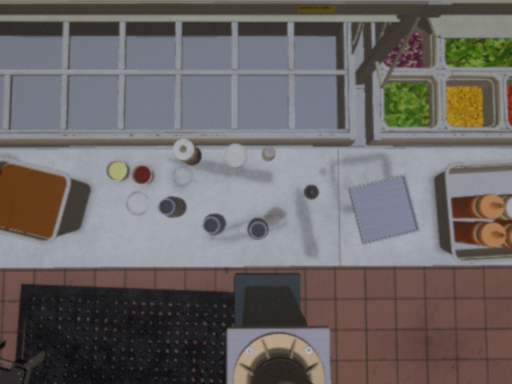

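View pics/scene0.png

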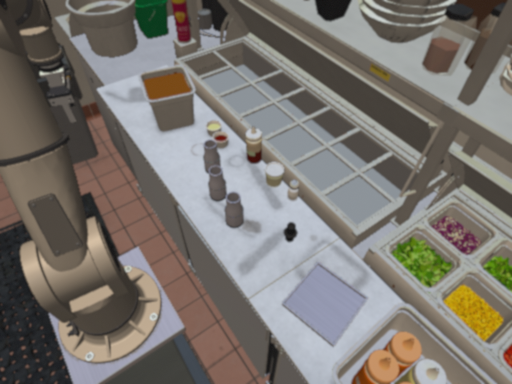

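The top view shows flasks with mouths at about (172,207), (214,224) and (258,229), the stopper at (311,192) and the tray centred near (383,209). Bystanders are at (118,171), (143,175), (187,151), (235,155) and (268,153). In the scene view the flasks are at (211,150), (216,180) and (233,205), and the stopper at (290,230).

```bash
python3 - <<'E'
import cv2,numpy as np
a=cv2.imread("pics/top0.png")[140:250,150:330];b=cv2.imread("pics/scene0.png")[130:250,190:310]
A=cv2.resize(a,None,fx=4,fy=4,interpolation=cv2.INTER_CUBIC);
cv2.imwrite("pics/z1.png",A)
cv2.imwrite("pics/z2.png",cv2.resize(b,None,fx=5,fy=5,interpolation=cv2.INTER_CUBIC)[:600])
E
```

```text
(no output)
```

View pics/z1.png

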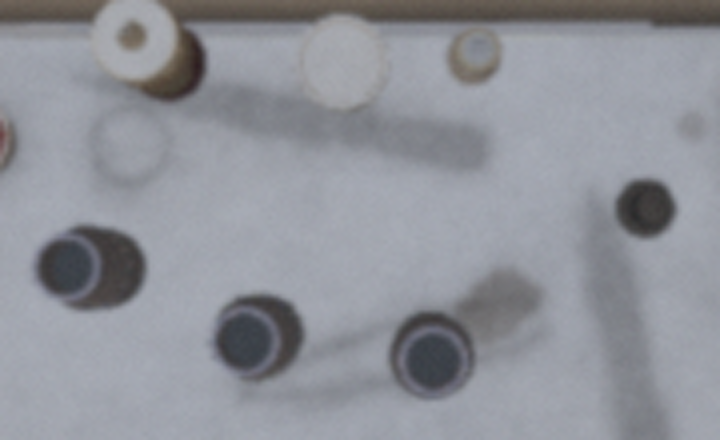

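View pics/z2.png

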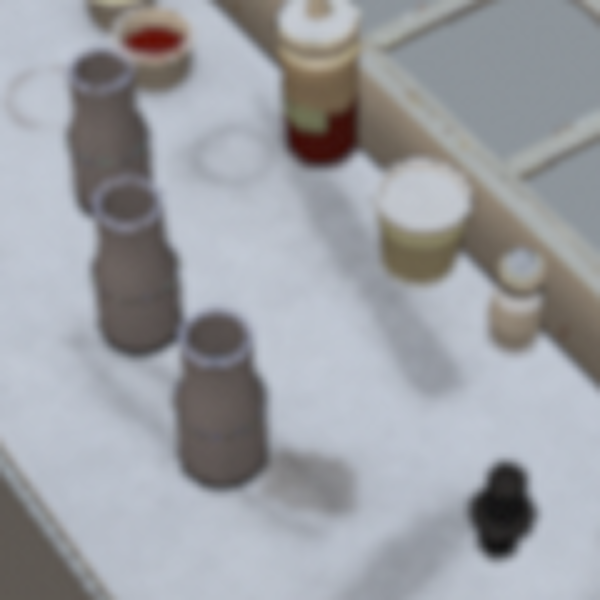

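The crops show the rims clearly. In the top crop they are at (68,266), (246,341) and (433,358), with the knob at (651,207). In the scene crop they are at (102,72), (128,204) and (217,339), with the knob top near (506,475). Next I'll take centroids from masks and triangulate.

```bash
cat > h.py <<'E'
import cv2,numpy as np
from station import bot
def ray(m,uv):
    E=m["extrinsics"];R=E[:3,:3];c=-R.T@E[:3,3];K=m["K"]
    p=np.linalg.inv(K)@[uv[0],uv[1],1];d=R.T@np.array([p[0],-p[1],-p[2]]);return c,d/np.linalg.norm(d)
def plane(m,uv,z):
    c,d=ray(m,uv);return c+d*(z-c[2])/d[2]
def tri(rs):
    A=sum(np.eye(3)-np.outer(d,d) for c,d in rs);b=sum((np.eye(3)-np.outer(d,d))@c for c,d in rs);x=np.linalg.solve(A,b)
    return x,[np.linalg.norm(np.cross(x-c,d)) for c,d in rs]
def blob(mask,near):
    n,l,s,c=cv2.connectedComponentsWithStats(mask.astype(np.uint8))
    i=1+np.argmin(np.linalg.norm(c[1:]-near,axis=1)+100*(s[1:,4]<15));return c[i],s[i]
E
python3 - <<'E'
from h import *
T=cv2.imread("pics/top0.png").astype(int);S=cv2.imread("pics/scene0.png").astype(int)
mt=bot.camera_model("top");ms=bot.camera_model("scene")
g=lambda I:I.sum(2)/3
mk=(g(T)<105)&(T[:,:,0]-T[:,:,2]>8)
tops=[]
for n,near,sc in(("L",(167,206.5),(210,144)),("M",(211,225),(215.2,170.4)),("R",(258,229.5),(233,197.4))):
    c,s=blob(mk,near);print(n,c,s)
    print(" tri",tri([ray(mt,c),ray(ms,sc)])," plane",plane(mt,c,.13),"scene",plane(ms,sc,.13))
for nm,I,m,nr in(("top",T,mt,(311,192)),("scene",S,ms,(290,230))):
    c,s=blob(g(I)<75,nr);print("stopper",nm,c,s,plane(m,c,.045))
print("knob tri",tri([ray(mt,(312.4,191.3)),ray(ms,(190+507/5-.4,130+474/5-.4))]),plane(mt,(312.4,191.3),.077))
# tray
tm=((T[:,:,0]-T[:,:,2]>14)).astype(np.uint8);tm[:,:345]=0;tm[:,420:]=0;tm[:170]=0;tm[250:]=0
cs=max(cv2.findContours(cv2.morphologyEx(tm,cv2.MORPH_OPEN,np.ones((3,3))),0,1)[0],key=cv2.contourArea)
b=cv2.boxPoints(cv2.minAreaRect(cs));print(b);P=[plane(mt,p,.017) for p in b];print(np.round(P,3),np.mean(P,0))
for n,p in(("bottle",(183,149)),("deli",(235,155)),("shaker",(268,153))):print(n,plane(mt,p,.08))
print(np.round(g(T)[180:204,300:324:2]).astype(int)[::3])
E
```

```text
L [168.78181818 205.88181818] [164 197  11  17 110]
 tri (array([0.52679759, 0.31138492, 0.13132023]), [np.float64(0.0010664673405503177), np.float64(0.0010664673405505348)])  plane [0.52770512 0.31110325 0.13      ] scene [0.52659607 0.31336692 0.13      ]
M [212.18978102 224.27007299] [205 218  15  15 137]
 tri (array([0.47539369, 0.19099227, 0.13013617]), [np.float64(0.0010067278484195274), np.float64(0.001006727848419622)])  plane [0.47623746 0.19045885 0.13      ] scene [0.47464669 0.19172705 0.13      ]
R [257.68421053 229.0877193 ] [250 222  16  16 171]
 tri (array([0.46229464, 0.064039  , 0.1241349 ]), [np.float64(0.00035768958990270135), np.float64(0.0003576895899026697)])  plane [0.4623259  0.06432326 0.13      ] scene [0.46021007 0.05974978 0.13      ]
stopper top [310.95348837 191.51937984] [305 186  13  12 129] [ 0.57036727 -0.099452    0.045     ]
stopper scene [290.09655172 231.85517241] [284 223  12  18 145] [ 0.56769125 -0.10547049  0.045     ]
knob tri (array([ 0.57080262, -0.09932161,  0.07695134]), [np.float64(0.0017016384884047844), np.float64(0.0017016384884048154)]) [ 0.56939426 -0.09832529  0.077     ]
[[349.47064 187.88235]
 [402.4118  174.64706]
 [416.05884 229.23529]
 [363.11768 242.47058]]
[[ 0.583 -0.225  0.017]
 [ 0.624 -0.392  0.017]
 [ 0.453 -0.43   0.017]
 [ 0.413 -0.264  0.017]] [ 0.51811224 -0.32766515  0.017     ]
bottle [0.69570068 0.28278954 0.08      ]
deli [0.677404   0.12946721 0.08      ]
shaker [0.68305975 0.03200738 0.08      ]
[[166 167 168 168 165 165 166 164 166 166 165 166]
 [167 165 161 162 162 160 158 161 166 163 166 168]
 [160 164 157 116  69  61  65  71 122 165 167 168]
 [152 152 111  61  49  58  61  60  65 133 168 169]
 [137 144  86  57  47  61  65  58  58  96 162 169]
 [133 135 115  66  55  53  58  59  67 139 167 167]
 [134 136 142 135  99  80  82 104 150 165 166 167]
 [134 133 136 147 156 161 162 162 162 166 164 163]]
```

```bash
python3 -m jog '[[[0,0,0],[0,0,-0.75]],[[0,0,0],[0,0,-0.75]],[[-1,-1,0],[0,0,0]],[[-1,-1,0],[0,0,0]],[[-1,-1,0],[0,0,0]]]' 0.8 20; python3 -m jog '[[[-1,-1,0],[0,0,0]],[[-1,-1,0],[0,0,0]],[[-1,-1,0],[0,0,0]],[[-1,-1,0],[0,0,0]],[[-1,-1,0],[0,0,0]]]'
python3 - <<'E'
from station import bot
from scipy.spatial.transform import Rotation as R
o=bot.get_obs();print(R.from_rotvec(o['ee_rot']).as_matrix().round(3))
E
```

```text
t: 0.72
tool_pos: [0.2344, 0.591, 0.2052]
ee_rot: [-0.001, 3.141, -0.001]
contact_force: [0.2, 0.5, 0.4]
opening: 0.804
finger_force: 0.0
t: 1.35
tool_pos: [0.3345, 0.4911, 0.2053]
ee_rot: [0.001, -3.142, 0.001]
contact_force: [0.3, -0.3, 0.1]
opening: 0.798
finger_force: 0.0
[[-1. -0. -0.]
 [-0.  1. -0.]
 [ 0. -0. -1.]]
```

```bash
for i in 1 ; do python3 -m jog '[[[-0.96,-0.9,0],[0,0,0]],[[-0.96,-0.9,0],[0,0,0]],[[-0.96,-0.9,0],[0,0,0]],[[-0.96,-0.9,0],[0,0,0]],[[-0.96,-0.9,0],[0,0,0]]]' ; python3 -m jog '[[[-0.96,-0.9,0],[0,0,0]],[[-0.96,-0.9,0],[0,0,0]],[[-0.96,-0.9,0],[0,0,0]],[[-0.96,-0.9,0],[0,0,0]],[[-0.96,-0.9,0],[0,0,0]]]'; done
python3 - <<'E'
from h import *
m=bot.camera_model("wrist");print(m);im=bot.read_camera("wrist");cv2.imwrite("pics/w1.png",im[:,:,::-1])
print(plane(m,(256,192),.13))
E
```

```text
t: 1.98
tool_pos: [0.4304, 0.4014, 0.2054]
ee_rot: [0.001, -3.141, 0.001]
contact_force: [-0.0, -0.6, 0.7]
opening: 0.801
finger_force: 0.0
t: 2.6
tool_pos: [0.5264, 0.3116, 0.2054]
ee_rot: [0.001, -3.141, 0.001]
contact_force: [-0.2, 0.7, -0.4]
opening: 0.802
finger_force: 0.0
{'K': array([[329.93859178,   0.        , 253.78585587],
       [  0.        , 329.93859178, 193.19031762],
       [  0.        ,   0.        ,   1.        ]]), 'extrinsics': array([[-4.40367999e-04,  9.99999893e-01,  1.41030288e-04,
        -3.11553255e-01],
       [-9.67417176e-01, -3.90312517e-04, -2.53187391e-01,
         5.35800227e-01],
       [-2.53187309e-01, -2.47930748e-04,  9.67417245e-01,
        -2.56791983e-01],
       [ 0.00000000e+00,  0.00000000e+00,  0.00000000e+00,
         1.00000000e+00]])}
[0.51871799 0.31352455 0.13      ]
```

View pics/w1.png

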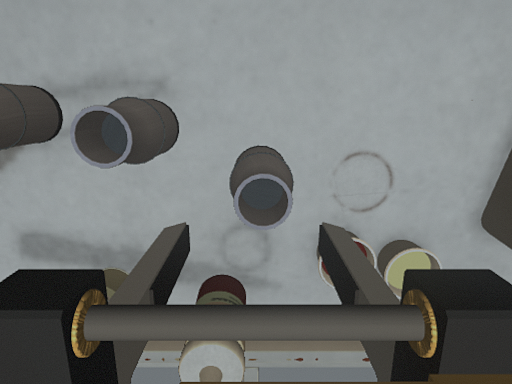

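The wrist view shows the rim of flask L centred at about (263,201), the rim of M at (102,136), and R cut off at the left edge.

```bash
python3 - <<'E'
from h import *
m=bot.camera_model("wrist")
I=cv2.imread("pics/w1.png").astype(int);mt=bot.camera_model("top")
for uv,tv in(((263,201),(168,206.2)),((101.5,136),(211.9,224.7))):
    print(plane(m,uv,.13),tri([ray(m,uv),ray(mt,tv)]))
E
```

```text
[0.52882885 0.31596    0.13      ] (array([0.52781818, 0.31467451, 0.1297819 ]), [np.float64(0.001646406649925208), np.float64(0.0016464066499251712)])
[0.47697621 0.19268001 0.13      ] (array([0.47604972, 0.19168318, 0.12836199]), [np.float64(0.0010928672501597952), np.float64(0.001092867250159843)])
```

```bash
python3 -m jog '[[[-0.1,0.15,1],[0,0,0]],[[0,0,1],[0,0,0]],[[0,0,1],[0,0,0]],[[0,0,1],[0,0,0]],[[0,0,1],[0,0,0]]]'; python3 -m jog '[[[0,0,0.75],[0,0,0]],[[0,0,0],[0,0,0]],[[0,0,0],[0,0,0]],[[0,0,0],[0,0,0]],[[0,0,0],[0,0,0]]]'; python3 -m jog '[[[0,0,0],[0,0,0]],[[0,0,0],[0,0,0]],[[0,0,0],[0,0,0]],[[0,0,0],[0,0,0]],[[0,0,0],[0,0,0]]]' 0.35 25; python3 -m jog '[[[0,0,-0.2],[0,0,0]],[[0,0,-0.3],[0,0,0]],[[0,0,0],[0,0,0]],[[0,0,0],[0,0,0]],[[0,0,0],[0,0,0]]]'
```

```text
t: 3.28
tool_pos: [0.5267, 0.3165, 0.1036]
ee_rot: [0.004, -3.14, 0.001]
contact_force: [0.1, -0.6, -0.3]
opening: 0.8
finger_force: 0.0
t: 3.9
tool_pos: [0.528, 0.3167, 0.091]
ee_rot: [-0.005, 3.141, 0.001]
contact_force: [-0.5, 0.3, 0.1]
opening: 0.802
finger_force: 0.0
t: 4.53
tool_pos: [0.5278, 0.3168, 0.0905]
ee_rot: [-0.005, 3.141, 0.001]
contact_force: [0.2, 2.6, 1.2]
opening: 0.517
finger_force: 25.0
t: 5.15
tool_pos: [0.5276, 0.3164, 0.1003]
ee_rot: [0.005, -3.141, 0.0]
contact_force: [0.3, -0.2, -7.2]
opening: 0.512
finger_force: 24.9
```

L pulls down with 7.2 N, about 0.73 kg, so L is the full flask. Next I lift it clear and carry it over.

```bash
python3 -m jog '[[[0,0,-1],[0,0,0]],[[0,0,-1],[0,0,0]],[[0,0,-1],[0,0,0]],[[0,0,-1],[0,0,0]],[[0,0,-1],[0,0,0]]]' - 40; python3 -m jog '[[[0,0,-1],[0,0,0]],[[0,0,-1],[0,0,0]],[[0,-0.5,0],[0,0,0]],[[0,-1,0],[0,0,0]],[[0,-1,0],[0,0,0]]]'; python3 -m jog '[[[0,-1,0],[0,0,0]],[[0,-1,0],[0,0,0]],[[0,-1,0],[0,0,0]],[[0,-1,0],[0,0,0]],[[0,-1,0],[0,0,0]]]'; python3 -m jog '[[[0,-1,0],[0,0,0]],[[0,-1,0],[0,0,0]],[[0,-1,0],[0,0,0]],[[0,-1,0],[0,0,0]],[[0,-1,0],[0,0,0]]]'; python3 -m jog '[[[0,-1,0],[0,0,0]],[[0,-1,0],[0,0,0]],[[0,-1,0],[0,0,0]],[[0,-1,0],[0,0,0]],[[0,-1,0],[0,0,0]]]'; python3 -m jog '[[[0,-1,0],[0,0,0]],[[0,-1,0],[0,0,0]],[[0,-1,0],[0,0,0]],[[0,-1,0],[0,0,0]],[[0,-1,0],[0,0,0]]]'
```

```text
t: 5.78
tool_pos: [0.5276, 0.3164, 0.2009]
ee_rot: [0.005, -3.141, 0.0]
contact_force: [0.6, -0.9, -7.6]
opening: 0.514
finger_force: 39.9
t: 6.4
tool_pos: [0.5275, 0.2641, 0.2395]
ee_rot: [0.003, -3.14, 0.002]
contact_force: [0.9, -0.5, -7.5]
opening: 0.514
finger_force: 39.9
t: 7.02
tool_pos: [0.5282, 0.1652, 0.2405]
ee_rot: [-0.005, 3.142, 0.0]
contact_force: [0.1, 0.5, -7.7]
opening: 0.508
finger_force: 39.9
t: 7.65
tool_pos: [0.5285, 0.0652, 0.2405]
ee_rot: [-0.005, 3.142, 0.0]
contact_force: [0.2, 0.4, -8.7]
opening: 0.511
finger_force: 39.9
t: 8.28
tool_pos: [0.5287, -0.0348, 0.2405]
ee_rot: [-0.005, 3.142, -0.0]
contact_force: [1.4, -1.1, -7.7]
opening: 0.513
finger_force: 39.9
t: 8.9
tool_pos: [0.5288, -0.1347, 0.2405]
ee_rot: [0.005, -3.142, 0.0]
contact_force: [0.5, -0.4, -7.6]
opening: 0.51
finger_force: 39.9
```

```bash
python3 -m jog '[[[0.1,-1,0],[0,0,0]],[[0.1,-1,0],[0,0,0]],[[0.1,-1,0],[0,0,0]],[[0.1,-1,0],[0,0,0]],[[0.1,-1,0],[0,0,0]]]'; python3 -m jog '[[[0,-1,0],[0,0,0]],[[0,-1,0],[0,0,0]],[[0,-1,0],[0,0,0]],[[0,-1,0],[0,0,0]],[[0,-0.65,0],[0,0,0]]]';python3 - <<'E'
from h import *
m=bot.camera_model("scene");mt=bot.camera_model("top")
S=[(325,265),(367,296),(327,341),(285,302)];T=[(402.4,174.6),(416,229),(363,242.5),(349.5,188)]
P=[tri([ray(m,a),ray(mt,b)])[0] for a,b in zip(S,T)];print(np.round(P,3));print(np.mean([plane(m,s,.017) for s in S],0))
P=[plane(m,s,.017) for s in S];print(np.round(P,3))
E
```

```text
t: 9.52
tool_pos: [0.519, -0.2347, 0.2405]
ee_rot: [-0.005, 3.142, -0.0]
contact_force: [-0.5, 0.4, -8.3]
opening: 0.512
finger_force: 39.9
t: 10.15
tool_pos: [0.5191, -0.3279, 0.2404]
ee_rot: [0.004, -3.141, 0.0]
contact_force: [-0.1, 0.9, -9.0]
opening: 0.513
finger_force: 39.9
[[ 0.571 -0.308  0.151]
 [ 0.498 -0.393  0.179]
 [ 0.444 -0.358 -0.132]
 [ 0.534 -0.244 -0.157]]
[ 0.51993546 -0.33519766  0.017     ]
[[ 0.593 -0.25   0.017]
 [ 0.626 -0.396  0.017]
 [ 0.443 -0.423  0.017]
 [ 0.418 -0.272  0.017]]
```

```bash
python3 -m jog '[[[0,0,1],[0,0,0]],[[0,0,1],[0,0,0]],[[0,0,1],[0,0,0]],[[0,0,1],[0,0,0]],[[0,0,1],[0,0,0]]]'; python3 -m jog '[[[0,0,1],[0,0,0]],[[0,0,0.7],[0,0,0]],[[0,0,0.3],[0,0,0]],[[0,0,0.1],[0,0,0]],[[0,0,0.0],[0,0,0]]]'; python3 -m jog '[[[0,0,0.05],[0,0,0]],[[0,0,0.05],[0,0,0]],[[0,0,0.05],[0,0,0]],[[0,0,0],[0,0,0]],[[0,0,0],[0,0,0]]]'
```

```text
t: 10.78
tool_pos: [0.5197, -0.3265, 0.1397]
ee_rot: [-0.005, 3.141, 0.0]
contact_force: [0.1, -0.1, -8.9]
opening: 0.511
finger_force: 39.9
t: 11.4
tool_pos: [0.5199, -0.3267, 0.0989]
ee_rot: [-0.005, 3.141, -0.001]
contact_force: [-0.1, 0.8, -7.7]
opening: 0.505
finger_force: 39.9
t: 12.02
tool_pos: [0.5197, -0.3265, 0.0955]
ee_rot: [0.005, -3.142, 0.0]
contact_force: [0.5, -0.0, -7.3]
opening: 0.509
finger_force: 39.9
```

```bash
python3 -m jog '[[[0,0,0.05],[0,0,0]],[[0,0,0],[0,0,0]],[[0,0,0],[0,0,0]],[[0,0,0],[0,0,0]],[[0,0,0],[0,0,0]]]'; python3 -m jog '[[[0,0,0.04],[0,0,0]],[[0,0,0],[0,0,0]],[[0,0,0],[0,0,0]],[[0,0,0],[0,0,0]],[[0,0,0],[0,0,0]]]'
```

```text
t: 12.65
tool_pos: [0.5197, -0.3265, 0.0946]
ee_rot: [-0.005, 3.141, -0.0]
contact_force: [-0.1, -0.3, -3.7]
opening: 0.509
finger_force: 39.9
t: 13.28
tool_pos: [0.52, -0.3265, 0.0945]
ee_rot: [-0.005, 3.141, 0.0]
contact_force: [-3.4, 2.9, 7.9]
opening: 0.511
finger_force: 40.0
```

```bash
python3 -m jog '[[[0,0,0],[0,0,0]],[[0,0,0],[0,0,0]],[[0,0,0],[0,0,0]],[[0,0,-0.5],[0,0,0]],[[0,0,-1],[0,0,0]]]' 0.75; python3 -m jog '[[[0,0,-1],[0,0,0]],[[0,0,-1],[0,0,0]],[[0,0,-1],[0,0,0]],[[0,0,-1],[0,0,0]],[[0,0,-0.5],[0,0,0]]]'; python3 - <<'E'
from h import *
m=bot.camera_model("wrist");im=bot.read_camera("wrist");cv2.imwrite("pics/w2.png",im[:,:,::-1]);np.save("w2.npy",m,allow_pickle=True)
print(bot.get_obs()["tool_pos"])
E
python3 -m jog '[[[-0.5,1,0],[0,0,0]],[[-0.5,1,0],[0,0,0]],[[-0.5,1,0],[0,0,0]],[[-0.5,1,0],[0,0,0]],[[-0.5,1,0],[0,0,0]]]'; python3 -m jog '[[[0,1,0],[0,0,0]],[[0,1,0],[0,0,0]],[[0,1,0],[0,0,0]],[[0,1,0],[0,0,0]],[[0,1,0],[0,0,0]]]'; python3 -m jog '[[[0,1,0],[0,0,0]],[[0,0.3,0],[0,0,0]],[[0,0,0],[0,0,0]],[[0,0,0],[0,0,0]],[[0,0,0],[0,0,0]]]'; python3 - <<'E'
from h import *
m=bot.camera_model("wrist");im=bot.read_camera("wrist");cv2.imwrite("pics/w3.png",im[:,:,::-1]);np.save("w3.npy",m,allow_pickle=True)
a=cv2.imread("pics/w2.png")[40:300];b=im[40:300,:,::-1]
cv2.imwrite("pics/w23.png",np.vstack([a,b]))
E
```

```text
t: 13.9
tool_pos: [0.5193, -0.3264, 0.1244]
ee_rot: [0.004, -3.141, -0.0]
contact_force: [0.1, -1.4, 0.5]
opening: 0.751
finger_force: 0.0
t: 14.52
tool_pos: [0.52, -0.3267, 0.2156]
ee_rot: [-0.005, 3.14, -0.001]
contact_force: [0.1, -0.1, -0.3]
opening: 0.752
finger_force: 0.0
[ 0.52024083 -0.32690335  0.2162068 ]
t: 15.2
tool_pos: [0.5694, -0.2256, 0.2134]
ee_rot: [0.005, -3.141, -0.0]
contact_force: [-0.6, -0.8, -0.1]
opening: 0.752
finger_force: 0.0
t: 15.82
tool_pos: [0.5688, -0.1256, 0.2134]
ee_rot: [0.005, -3.141, 0.0]
contact_force: [-0.4, 0.2, -0.9]
opening: 0.75
finger_force: 0.0
t: 16.45
tool_pos: [0.5689, -0.1011, 0.2137]
ee_rot: [0.003, -3.142, 0.0]
contact_force: [-0.0, -0.3, -0.4]
opening: 0.75
finger_force: 0.0
```

View pics/w23.png

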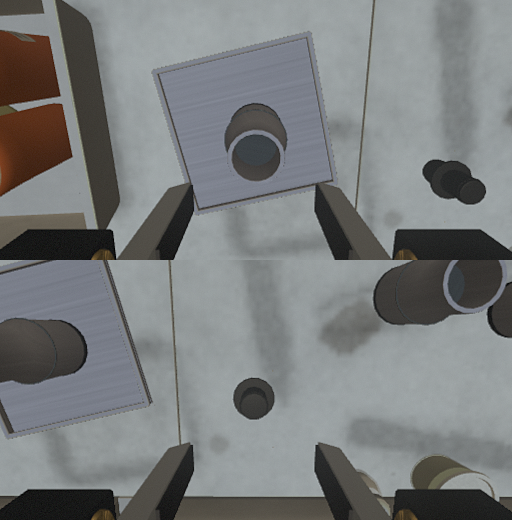

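The flask stands in the tray with its mouth at about (256,195) in w2 at full scale. The stopper's knob top is at about (255,182) in w3 and (471,230) in w2.

```bash
python3 - <<'E'
from h import *
m2=np.load("w2.npy",allow_pickle=True).item();m3=np.load("w3.npy",allow_pickle=True).item()
g2=cv2.imread("pics/w2.png",0);g3=cv2.imread("pics/w3.png",0)
print(g2[160:230:3,256]);print(g2[196,222:292:3])
mk=((g2<125)*255).astype(np.uint8)
# inner disc: cut away everything beyond rim
n,l,s,c=cv2.connectedComponentsWithStats(mk);i=l[197,256];print(s[i],c[i])
cn=max(cv2.findContours((l==i).astype(np.uint8),0,1)[0],key=len);e=cv2.fitEllipse(cn);print(e)
print("mouth",plane(m2,e[0],.134),plane(m2,(256,195),.134))
print(g3[160:205:2,254]);print(g3[182,228:284:2])
k2=(471,230);k3=(255,182)
print("knob",tri([ray(m2,k2),ray(m3,k3)]),plane(m3,k3,.077))
c=cv2.HoughCircles(cv2.resize(g3[150:215,220:290],None,fx=4,fy=4,interpolation=2),cv2.HOUGH_GRADIENT,1,20,param1=60,param2=20,minRadius=35,maxRadius=100);print(c)
E
```

```text
[ 83  77  72  81 129  55  62  65  65  64  59  65  63  64  63  65  62  64
  66  70  77 127 124 128]
[134 129 127 120  62  57  67  66  66  65  64  64  64  64  65  64  65  59
  58  50 128 123 128 129]
[ 231  173   51   49 1894] [255.65681098 197.16314678]
((255.6547088623047, 197.1613311767578), (47.41258239746094, 49.04219436645508), 86.43692779541016)
mouth [ 0.51846827 -0.32505353  0.134     ] [ 0.51663528 -0.32477959  0.134     ]
[ 61  62  63  55  39  39  48  63  63  63  61  60  60  57  56  57  59  56
  54  43 165 156 156]
[160 159 168  71  58  61  44  57  61  60  61  61  62  60  64  59  58  58
  56  45  57  57  54 121 152 149 144 141]
knob (array([ 0.56934614, -0.09995395,  0.07152939]), [np.float64(0.0012007249862758683), np.float64(0.0012007249862759303)]) [ 0.56690808 -0.09971963  0.077     ]
[[[135.5 113.5  82.7]
  [117.5 103.5  64.7]
  [139.5  89.5  58.3]
  [156.5 114.5  61.9]]]
```

```bash
python3 -m jog '[[[0,0,1],[0,0,0]],[[0,0,1],[0,0,0]],[[0,0,1],[0,0,0]],[[0,0,1],[0,0,0]],[[0,0,1],[0,0,0]]]'; python3 -m jog '[[[0,0,1],[0,0,0]],[[0,0,1],[0,0,0]],[[0,0,1],[0,0,0]],[[0,0,0.4],[0,0,0]],[[0,0,0],[0,0,0]]]';  python3 -m jog '[[[0,0,0],[0,0,0]],[[0,0,0],[0,0,0]],[[0,0,0],[0,0,0]],[[0,0,0],[0,0,0]],[[0,0,0],[0,0,0]]]' 0.2 12;  python3 -m jog '[[[0,0,0],[0,0,0]],[[0,0,0],[0,0,0]],[[0,0,-0.3],[0,0,0]],[[0,0,-0.7],[0,0,0]],[[0,0,-1],[0,0,0]]]' - 15
```

```text
t: 17.12
tool_pos: [0.569, -0.1007, 0.1131]
ee_rot: [-0.004, 3.142, -0.0]
contact_force: [0.5, 0.9, 0.5]
opening: 0.747
finger_force: 0.0
t: 17.75
tool_pos: [0.5688, -0.1006, 0.0455]
ee_rot: [0.004, -3.141, 0.0]
contact_force: [0.4, 0.7, -0.1]
opening: 0.75
finger_force: 0.0
t: 18.38
tool_pos: [0.569, -0.1004, 0.0458]
ee_rot: [-0.005, 3.141, -0.0]
contact_force: [-0.0, 0.7, 1.3]
opening: 0.296
finger_force: 12.0
t: 19.0
tool_pos: [0.5688, -0.1004, 0.0866]
ee_rot: [0.005, -3.141, 0.0]
contact_force: [0.7, -0.3, -0.4]
opening: 0.296
finger_force: 15.0
```

```bash
python3 -m jog '[[[0,0,-1],[0,0,0]],[[0,0,-1],[0,0,0]],[[0,0,-1],[0,0,0]],[[0,0,-1],[0,0,0]],[[0,0,-1],[0,0,0]]]'; python3 -m jog '[[[0,0,-1],[0,0,0]],[[0,0,-0.7],[0,0,0]],[[0,-0.5,0],[0,0,0]],[[0.2,-0.9,0],[0,0,0]],[[0.4,-1,0],[0,0,0]]]';  python3 -m jog '[[[0.4,-1,0],[0,0,0]],[[0.4,-1,0],[0,0,0]],[[0.4,-1,0],[0,0,0]],[[0.4,-1,0],[0,0,0]],[[0.28,-1,0],[0,0,0]]]';  python3 -m jog '[[[0,-1,0],[0,0,0]],[[0,-1,0],[0,0,0]],[[0,-1,0],[0,0,0]],[[0,-0.6,0],[0,0,0]],[[0,-0.3,0],[0,0,0]]]'; python3 - <<'E'
from h import *
m=bot.camera_model("wrist");im=bot.read_camera("wrist");np.save("w4.npy",m,allow_pickle=True)
S=bot.read_camera("scene");o=bot.get_obs();print(o["tool_pos"])
a=cv2.resize(im[100:260,150:360,::-1],None,fx=2,fy=2,interpolation=2);b=cv2.resize(S[230:350,280:380,::-1],None,fx=4,fy=4,interpolation=2)[:320+160]
a=cv2.copyMakeBorder(a,0,b.shape[0]-a.shape[0],0,0,cv2.BORDER_CONSTANT)
cv2.imwrite("pics/w4.png",np.hstack([a,b])[:,:800])
E
```

```text
t: 19.62
tool_pos: [0.5689, -0.1005, 0.1873]
ee_rot: [-0.004, 3.141, -0.0]
contact_force: [0.5, -0.5, -0.1]
opening: 0.292
finger_force: 15.0
t: 20.25
tool_pos: [0.5562, -0.1501, 0.2189]
ee_rot: [0.004, -3.14, 0.001]
contact_force: [-0.1, 0.2, -0.9]
opening: 0.293
finger_force: 15.0
t: 20.88
tool_pos: [0.5182, -0.2506, 0.2193]
ee_rot: [0.002, -3.141, 0.0]
contact_force: [-0.1, 0.2, -1.6]
opening: 0.296
finger_force: 15.0
t: 21.5
tool_pos: [0.5193, -0.3276, 0.2194]
ee_rot: [0.003, -3.141, 0.0]
contact_force: [-0.2, 0.3, -0.8]
opening: 0.296
finger_force: 15.0
[ 0.51963337 -0.32701955  0.21949339]
```

View pics/w4.png

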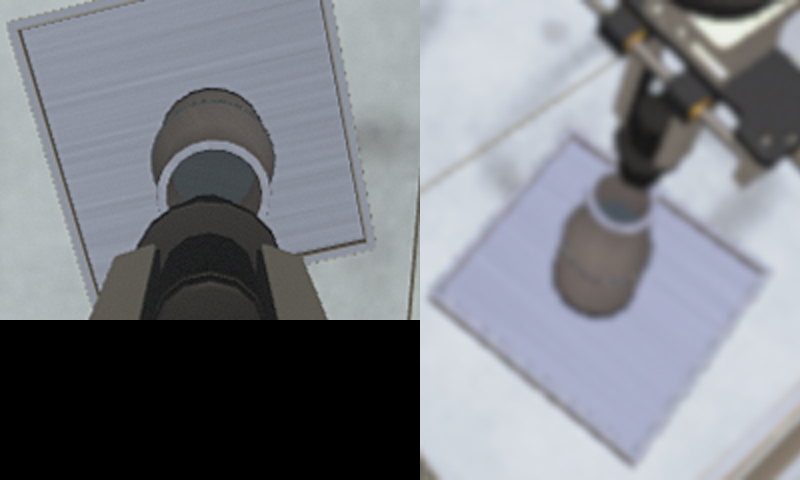

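The wrist crop shows the stopper lined up with the mouth sideways, at column 210 against 213. The scene crop has the stopper's tip at about (640,180) and the mouth at (620,205), so I'll check the x offset numerically.

```bash
python3 - <<'E'
from h import *
m4=np.load("w4.npy",allow_pickle=True).item();ms=bot.camera_model("scene")
def proj(m,P):
    p=m["extrinsics"][:3,:3]@P+m["extrinsics"][:3,3];q=m["K"]@[p[0],-p[1],-p[2]];return q[:2]/q[2]
zf=.2195-.046+.039
for v in(196,198,200):
  print("flange edge",plane(m4,(255,v),zf))
print("mouth rim far edge (outer top)",plane(m4,(150+213/2,100+139/2),.134))
w=lambda u,v:(280+(u-420+.5)/4-.5,230+(v+.5)/4-.5)
for n,uv,z in(("mouth",w(621,206),.134),("tip",w(640,185),.1735)):print(n,uv,plane(ms,uv,z))
for P in((.5185,-.3265,.134),(.5185,-.3265,.1735),(.5185,-.3265,.2075)):print(proj(ms,np.array(P)))
E
```

```text
flange edge [ 0.49633158 -0.32672987  0.2125    ]
flange edge [ 0.49754126 -0.3267267   0.2125    ]
flange edge [ 0.49875479 -0.32672351  0.2125    ]
mouth rim far edge (outer top) [ 0.49525507 -0.32519726  0.134     ]
mouth (329.875, 281.125) [ 0.51391101 -0.32947639  0.134     ]
tip (334.625, 275.875) [ 0.5153822  -0.33619894  0.1735    ]
[330.38253092 279.35751918]
[332.91798765 272.41539138]
[335.23494698 266.07151351]
```

```bash
python3 -m jog '[[[0.03,0.04,0.5],[0,0,0]],[[0,0,0.5],[0,0,0]],[[0,0,0.5],[0,0,0]],[[0,0,0.5],[0,0,0]],[[0,0,0.3],[0,0,0]]]'; python3 -m jog '[[[0,0,0.25],[0,0,0]],[[0,0,0.25],[0,0,0]],[[0,0,0.25],[0,0,0]],[[0,0,0.2],[0,0,0]],[[0,0,0],[0,0,0]]]'
```

```text
t: 22.22
tool_pos: [0.5192, -0.3255, 0.1728]
ee_rot: [0.005, -3.141, -0.0]
contact_force: [-0.0, -0.9, -1.8]
opening: 0.293
finger_force: 15.0
t: 22.85
tool_pos: [0.5191, -0.3256, 0.1543]
ee_rot: [0.004, -3.141, -0.0]
contact_force: [-2.1, 0.0, -2.0]
opening: 0.296
finger_force: 15.0
```

```bash
python3 -m jog '[[[0,0,0.15],[0,0,0]],[[0,0,0.15],[0,0,0]],[[0,0,0.1],[0,0,0]],[[0,0,0],[0,0,0]],[[0,0,0],[0,0,0]]]'; python3 -m jog '[[[0,0,0.05],[0,0,0]],[[0,0,0],[0,0,0]],[[0,0,0],[0,0,0]],[[0,0,0],[0,0,0]],[[0,0,0],[0,0,0]]]'
```

```text
t: 23.48
tool_pos: [0.5193, -0.3257, 0.1466]
ee_rot: [0.005, -3.141, -0.0]
contact_force: [-0.6, 0.5, -1.2]
opening: 0.295
finger_force: 15.0
t: 24.1
tool_pos: [0.5195, -0.3258, 0.1459]
ee_rot: [-0.004, 3.141, -0.0]
contact_force: [-3.5, 0.3, 4.4]
opening: 0.297
finger_force: 15.0
```

```bash
python3 -m jog '[[[0,0,0.03],[0,0,0]],[[0,0,0],[0,0,0]],[[0,0,0],[0,0,0]],[[0,0,0],[0,0,0]],[[0,0,0],[0,0,0]]]'; python3 -m jog '[[[0,0,0],[0,0,0]],[[0,0,0],[0,0,0]],[[0,0,0],[0,0,0]],[[0,0,-0.5],[0,0,0]],[[0,0,-1],[0,0,0]]]' 0.6; python3 -m jog '[[[0,0,-1],[0,0,0]],[[0,0,-1],[0,0,0]],[[0,0,-1],[0,0,0]],[[0,0,-1],[0,0,0]],[[0,0,0],[0,0,0]]]'; python3 - <<'E'
from h import *
m=bot.camera_model("wrist");im=bot.read_camera("wrist");np.save("w5.npy",m,allow_pickle=True)
S=bot.read_camera("scene")
a=cv2.resize(im[100:290,150:360,::-1],None,fx=2,fy=2,interpolation=2);b=cv2.resize(S[130:350,190:380,::-1],None,fx=2,fy=2,interpolation=2)
a=cv2.copyMakeBorder(a,0,b.shape[0]-a.shape[0],0,0,cv2.BORDER_CONSTANT)
cv2.imwrite("pics/w5.png",np.hstack([a,b]))
E
```

```text
t: 24.72
tool_pos: [0.5198, -0.326, 0.1458]
ee_rot: [-0.005, 3.141, -0.001]
contact_force: [-3.4, 1.6, 10.6]
opening: 0.295
finger_force: 15.0
t: 25.35
tool_pos: [0.5192, -0.3256, 0.1758]
ee_rot: [0.004, -3.141, -0.0]
contact_force: [0.1, -0.2, 0.5]
opening: 0.601
finger_force: 0.0
t: 25.98
tool_pos: [0.5201, -0.3263, 0.2577]
ee_rot: [-0.004, 3.138, -0.002]
contact_force: [0.3, -0.1, -0.9]
opening: 0.602
finger_force: 0.0
```

View pics/w5.png

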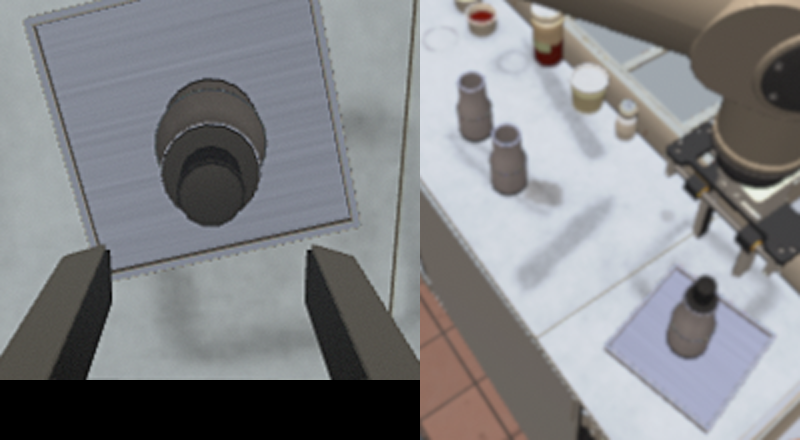

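The stopper's flange at (210,165) sits flat on the rim, and the flask stands upright in the tray. The two empty flasks at (473,105) and (508,160) and the bystanders are untouched, and the gripper is clear.

```bash
python3 -c "
from station import bot
print(bot.job_done())"
```

```text
the job is handed in; nothing more can be done
None
```

I handed the job in at about 26 s, with no verdict returned. The full flask (the leftmost in the top view, about 0.73 kg by lift force) stands on the tray with the stopper seated in its neck; I never touched the two other flasks (so didn't weigh them) or the bystanders.

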